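# Slide the slim bottle into the fill-level checker and start the check

### The arm

A 6-joint arm with a two-finger parallel gripper is mounted at the origin on the work surface. World frame = base frame: x ahead of the robot, y to its left, z up, the work surface at z = 0. Lengths are in mm, angles in rad, forces in N, time in s.
With the tool pointing down it reaches from about 275 to 750 mm from the base axis. Payload 10.2 kg.
Tool frame: the origin (TCP) lies at the very end of the fingers, on their centre line; the grasp point (between the pads) lies 19 mm behind it; z points along the fingers, y is the line along which they close (so a half turn about z gives the same grasp; the last joint's range is limited). The gripper opens to 88 mm and grips with 3 to 60 N. Pads are 18 mm wide; open, the fingers measure 123 mm over their backs; the gripper's body (75 mm by 187 mm) begins 45 mm behind the grasp point.
Start: joints at [0.899, 0.313, 1.498, -0, 1.331, -0.223], TCP at [227.802, 473.009, 238.72] pointing down, gripper open.
Joint ranges: [-2.94, 2.94], [-0.97, 2.17], [0.19, 2.56], [-1.23, 4.37], [0.02, 3.11], [-2.88, 2.88]. Speed limits (rad/s): [2.39, 2.39, 3.01, 3.14, 3.14, 3.14].

### API

Orientations are given as a unit quaternion [w, x, y, z].
In Python, from cell import * gives the robot as it stands.
- The arm moves only by the shell command python3 -m pendant 'ROWS' [FORCE]. ROWS is JSON, one flat list of numbers, 5 for each row, row after row: the closure, from 0 (fully open) to 1 (shut), then the shift along the tool's x, y, z in mm, then the turn about the tool's z in degrees. In form: [jaw, dx, dy, dz, roll, jaw, dx, dy, dz, roll, ...]. A call has 1 to 10 rows; each row shifts and turns the commanded pose from where the row before left it, along the tool's axes as they then stand; what a row does not reach is not made up. A row lasts 1/10 s, in which the tool goes at most 50 mm and 8.59 degrees, less where a joint would pass 70% of its speed; a pose out of reach is approached as far as the arm can. A call with a gripper value outside its range is refused whole. The fingers move at their own pace and stop on an object; FORCE is the grip in N (left out, the last holds). Time passes only in rows, so rows that do not move let the fingers close. It gives the time, the measured TCP pose, the force, the opening and the grip force at its end, in the units of the state.
- get_obs(): the state, without advancing time (a new reading comes with each control period).
- read_camera(name): name is "scene" or "side" or "wrist"; returns (picture, depth): 420x560x3 uint8, red, green, blue; 420x560 float32, mm along the optical axis (not along the pixel's ray), 0 where there is no reading.
- calibration(name): a dict with "camera_matrix" (3x3 intrinsics, pixels), "dist" ([k1, k2, p1, p2, k3] as OpenCV has them; the pictures are not rectified), "cam_to_world" (4x4, takes a point from camera to world coordinates). Camera axes: x right, y up, looking along -z (the intrinsics and any distortion apply to the point x, -y, -z); pixel columns grow to the right and rows downward; lengths in mm; the calibration is good to about 2 mm. A picture is of the moment at which its call begins: read the wrist's pose just before it. calibration takes no time and is no camera call; for the wrist camera it gives the pose at the moment of the call.
- hand_in(): hands the job in; it is judged then, once.
The state is a dict: "clock": time; "joint_pos": joint angles; "joint_velocities": joint speeds; "joint_efforts": joint torques, N m; "eef_pos": TCP position; "eef_rot": TCP orientation; "contact_force": force on the tool from outside, world axes, zero at the start; "ft_torque": the same for the moment, N m; "finger_gap": finger opening in mm; "gripper_force": force on a finger pad.
Only numpy, scipy, OpenCV 4.12 (cv2) and the standard library are available. Lean on these libraries where they do the work, as an engineer would, in place of code of your own. Each camera call takes 0.05 s, during which the arm holds its last target. There are 200 camera calls.

### The job

Push the slim bottle across the bench, low on its body so that it slides upright without tipping, until it sits fully home against both faces of the V-shaped rest of the fill-level checker; then press the start button on the checker's console all the way down and let it go. Only push: never lift the bottle or take it between the fingers, and leave the big bottle, the tumbler and the jar where they stand.

Things in the scene. Friction and masses are not known exactly. Their poses are not given: they have to be found in the camera images.
- slim_bottle: The smallest wine bottle, loose, full, about 0.33 kg: green glass, paper label, black cap. Straight body 52 mm in diameter up to 127 mm, then shoulder and a 22 mm neck, 205 mm tall in all. Origin at the centre of its underside, z up its axis. Stands on the steel bench; pushed within about 35 mm of its foot it slides, pushed higher it may tip.
- checker: Fixed fill-level checker. Origin: on the bench, where the centre of the bottle's foot is when fully home. x axis: the way the bottle goes in; z up. White V rest on the bare bench (no step): two straight walls at 90 degrees, 76 mm long, 12 mm thick, 32 mm high; inner apex at x +37 mm, mouth 107 mm wide at x -17 mm, open to -x.
- start_top (a point): Centre of the top of the round start button (30 mm in diameter, grey, in a black housing), pressed straight down, springs back. It sits on the checker's grey console box: 85 mm (checker x) by 70 mm (y) by 45 mm tall, centred at checker x +20, y -125 mm.
- start (a joint): Travel of the start button in m: 0 released, 0.006 fully down (about 5 N).
- big_bottle: Bystander: full-size wine bottle, 76 mm in diameter, 300 mm tall, loose. Origin at the centre of its underside.
- tumbler: Bystander: open glass tumbler, 68 mm in diameter at the rim, 95 mm tall, loose. Origin at the centre of its underside.
- jar: Bystander: squat amber jar with a steel lid, 72 mm in diameter, 75 mm tall, loose. Origin at the centre of its underside.
- column_top (a point): Centre of the top of the checker's aluminium column, behind the V's apex: 40 mm (checker x) by 34 mm, 250 mm tall, centred at checker x +90, y 0 mm. It carries a black sensor head that reaches forward to x +47 mm, 50 mm wide, 162 to 208 mm above the bench.
Things that resemble listed ones, but are neither listed nor needed, are in the scene too. What is shaped like the slim_bottle but orange or purple is not meant.

How it is judged:
By the outcome, as a careful person would: the job done as asked, in the order asked, and still so for the second after the job is handed in, with the robot touching nothing.
It also fails if it takes over 72 s, if anything falls off the work surface, if the arm or the gripper's body presses on something with over 40 N, if the wrist force passes 120 N, or if a joint passes its speed limit or range.

## Working session

There is one attempt and no reset: what is moved stays moved. The work goes in short steps, Python scripts to look and compute and a shell command to move; the robot and the scene stay as the last step left them, time stands still between calls to the robot, and variables do not carry over. Pictures are saved under pics/ and viewed, at most 10 in all, crops included, and the job is handed in when it is done.

```bash
ls; mkdir -p pics; cat > h.py <<'E'
import numpy as np, cv2
from cell import *
def snap(n):
    c=calibration(n); p,d=read_camera(n); return p,d,c
def ray(c,u,v):
    K=np.array(c["camera_matrix"],float);D=np.array(c["dist"],float)
    q=cv2.undistortPoints(np.array([[[u,v]]],float),K,D)[0,0]
    T=np.array(c["cam_to_world"],float); 
    return T[:3,3],T[:3,:3]@np.array([q[0],-q[1],-1.])
def onz(c,u,v,z):
    o,r=ray(c,u,v); return o+r*(z-o[2])/r[2]
def dep(c,d,u,v):
    o,r=ray(c,u,v); return o+r*d[int(v),int(u)]
E
python3 - <<'E'
from h import *
import pickle
o=get_obs(); print(o["clock"],o["eef_pos"],o["eef_rot"])
for n in("scene","side"):
    p,d,c=snap(n); cv2.imwrite(f"pics/{n}0.png",p[:,:,::-1]); pickle.dump((p,d,c),open(f"{n}0.pkl","wb"))
    print(n,np.round(c["cam_to_world"],3).tolist(),c["camera_matrix"],c["dist"])
E
```

```text
pics
0.0 [227.63997876 472.80215356 238.17171662] [-2.85022084e-04  2.22517678e-01  9.74928441e-01 -5.80794159e-04]
scene [[0.044, -0.67, 0.741, 1239.959], [0.999, 0.026, -0.036, -73.377], [0.005, 0.742, 0.67, 779.571], [0.0, 0.0, 0.0, 1.0]] [[456.55326536   0.         284.84423156]
 [  0.         456.55326536 199.98332113]
 [  0.           0.           1.        ]] [-0.14648404  0.          0.          0.          0.        ]
side [[0.941, 0.196, -0.275, 216.776], [-0.337, 0.487, -0.805, -1008.792], [-0.024, 0.851, 0.525, 779.322], [0.0, 0.0, 0.0, 1.0]] [[527.75853996   0.         276.94156699]
 [  0.         527.75853996 206.49537049]
 [  0.           0.           1.        ]] [-0.10045358  0.          0.          0.          0.        ]
```

View pics/scene0.png

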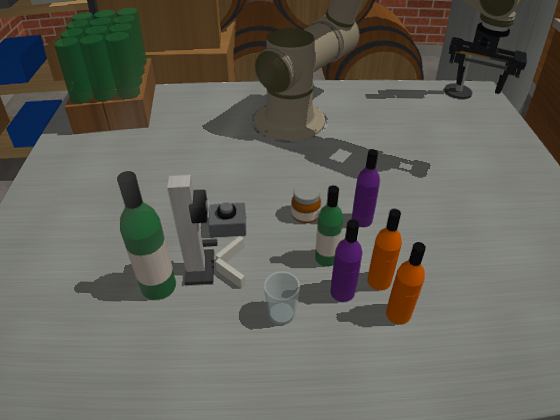

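View pics/side0.png

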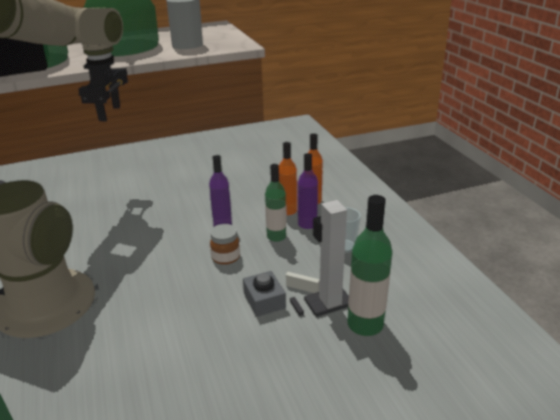

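The scene picture shows the green slim bottle at about (329,235). The V opens to the right at (228,262), the console button is at (227,210), and the big bottle is at (148,240). The jar is at (306,205) and the tumbler at (281,298). Purple decoys stand at (346,270) and (366,195), orange ones at (385,260) and (405,290). The only small green bottle with a label is the one at (329,235), so it matches the description. I'll confirm that with a crop and measure positions and the gripper's shape.

```bash
cat > m.py <<'E'
from h import *
import pickle
S=pickle.load(open("scene0.pkl","rb"));D=pickle.load(open("side0.pkl","rb"))
im=[]
p,d,c=S
a=cv2.resize(p[10:110,430:540],None,fx=3.6,fy=3.6,interpolation=cv2.INTER_CUBIC)
b=cv2.resize(p[170:330,170:440],(397*1,235),interpolation=cv2.INTER_CUBIC)
b=cv2.resize(p[170:310,180:400],None,fx=3.6,fy=3.6,interpolation=cv2.INTER_CUBIC)[:504]
cv2.imwrite("pics/crop_s.png",b[:,:,::-1])
q=cv2.resize(p[20:110,430:540],(396,324),interpolation=cv2.INTER_CUBIC)
r=cv2.resize(D[0][50:140,60:170],(396,324),interpolation=cv2.INTER_CUBIC)
cv2.imwrite("pics/crop_g.png",np.hstack([q,r])[:,:,::-1])
# bottle caps (black top) by 2-view: print depth points at columns
def pts(V,name,uv):
    p,d,c=V
    for u,v in uv: print(name,(u,v),np.round(dep(c,d,u,v)).tolist(),p[v,u].tolist())
pts(S,"scene",[(329,240),(333,200),(347,285),(366,215),(383,275),(404,305),(148,270),(128,190),(306,190),(306,212),(226,208),(227,222),(240,222),(180,180),(188,240),(228,248),(230,270)])
pts(D,"side",[(275,215),(275,175),(308,205),(220,195),(288,185),(369,300),(225,233),(263,278),(334,207),(300,283)])
E
python3 m.py
```

```text
scene (329, 240) [600.0, 50.0, 86.0] [105, 98, 89]
scene (333, 200) [585.0, 53.0, 184.0] [12, 9, 11]
scene (347, 285) [696.0, 77.0, 58.0] [51, 21, 63]
scene (366, 215) [482.0, 154.0, 40.0] [50, 18, 64]
scene (383, 275) [672.0, 155.0, 54.0] [104, 45, 0]
scene (404, 305) [758.0, 176.0, 70.0] [103, 43, 0]
scene (148, 270) [677.0, -309.0, 98.0] [108, 102, 94]
scene (128, 190) [655.0, -310.0, 283.0] [41, 42, 41]
scene (306, 190) [429.0, 16.0, 77.0] [129, 130, 124]
scene (306, 212) [464.0, 15.0, 38.0] [66, 33, 3]
scene (226, 208) [474.0, -171.0, 67.0] [95, 94, 93]
scene (227, 222) [497.0, -169.0, 45.0] [89, 90, 91]
scene (240, 222) [499.0, -139.0, 45.0] [85, 86, 87]
scene (180, 180) [593.0, -234.0, 251.0] [163, 159, 154]
scene (188, 240) [611.0, -237.0, 109.0] [90, 90, 86]
scene (228, 248) [566.0, -164.0, 33.0] [172, 170, 158]
scene (230, 270) [627.0, -158.0, 32.0] [173, 171, 158]
side (275, 215) [564.0, 25.0, 83.0] [121, 114, 107]
side (275, 175) [573.0, 41.0, 184.0] [33, 32, 31]
side (308, 205) [664.0, 53.0, 73.0] [61, 35, 75]
side (220, 195) [454.0, 128.0, 108.0] [62, 40, 77]
side (288, 185) [638.0, 130.0, 97.0] [119, 60, 22]
side (369, 300) [624.0, -347.0, 96.0] [120, 113, 106]
side (225, 233) [433.0, 9.0, 73.0] [144, 147, 142]
side (263, 278) [466.0, -176.0, 68.0] [111, 112, 112]
side (334, 207) [594.0, -240.0, 251.0] [179, 177, 174]
side (300, 283) [554.0, -167.0, 20.0] [112, 112, 104]
```

View pics/crop_s.png

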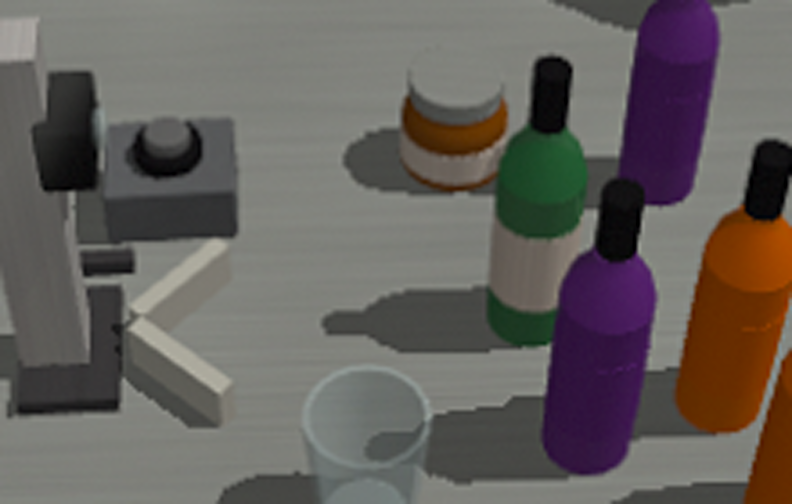

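View pics/crop_g.png

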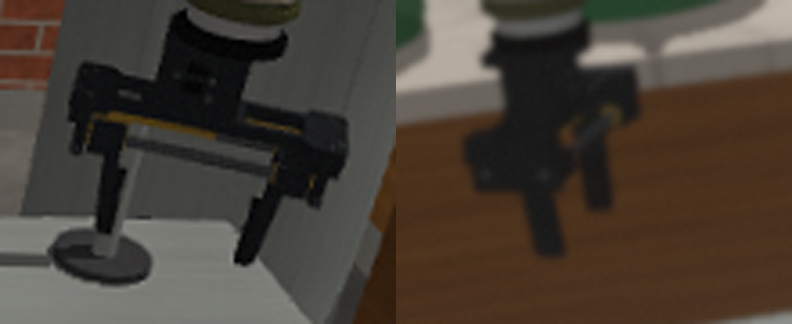

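The crop confirms the target: green glass, paper label, black cap, with the purple decoy just in front and to its right. The gripper body is a wide bar above short fingers. I'll take its real profile from depth, because the body could hit the bottle high up. I'll also fit the positions.

```bash
cat > g.py <<'E'
from h import *
import pickle
from scipy.spatial.transform import Rotation as R
o=get_obs(); w,x,y,z=o["eef_rot"]; Rt=R.from_quat([x,y,z,w]).as_matrix(); t=np.array(o["eef_pos"])
print("tool x,y in world",Rt[:,0].round(3),Rt[:,1].round(3))
def cloud(V):
    p,d,c=V; K=np.array(c["camera_matrix"]);v,u=np.mgrid[0:420,0:560]
    q=cv2.undistortPoints(np.stack([u,v],-1).reshape(-1,1,2).astype(float),K,np.array(c["dist"]))[:,0]
    T=np.array(c["cam_to_world"]); r=np.c_[q[:,0],-q[:,1],-np.ones(len(q))]*d.reshape(-1,1)
    return (r@T[:3,:3].T+T[:3,3]).reshape(420,560,3)
if __name__=="__main__":
  A=[]
  for f in("scene0.pkl","side0.pkl"):
    V=pickle.load(open(f,"rb")); P=cloud(V).reshape(-1,3); L=(P-t)@Rt
    L=L[(abs(L[:,0])<80)&(abs(L[:,1])<110)&(L[:,2]<5)&(L[:,2]>-180)]; A.append(L)
  for n,L in zip(("scene","side"),A):
    print(n)
    for z0 in range(-160,5,10):
      s=L[(L[:,2]>=z0)&(L[:,2]<z0+10)]
      if len(s)>3: print(z0,len(s),"x",np.percentile(s[:,0],[2,98]).round(),"y",np.percentile(s[:,1],[2,98]).round())
  # scene objects: per-colour clouds
  for f in("scene0.pkl","side0.pkl"):
    V=pickle.load(open(f,"rb")); P=cloud(V); p=V[0]; h=cv2.cvtColor(p,cv2.COLOR_RGB2HSV)
    for nm,m in(("purple",(h[...,0]>135)&(h[...,0]<160)&(h[...,1]>90)),("orange",(h[...,0]<18)&(h[...,1]>200)),("green",(h[...,0]>55)&(h[...,0]<85)&(h[...,1]>100))):
      m=m&(P[...,2]>3)&(P[...,2]<127)&(P[...,0]>350)
      n,l,s,ce=cv2.connectedComponentsWithStats(m.astype(np.uint8))
      for i in range(1,n):
        if s[i,4]<60: continue
        Q=P[l==i]; zc=Q[:,2]; Q=Q[zc<120]
        # circle fit
        from scipy.optimize import least_squares
        cam=np.array(V[2]["cam_to_world"])[:2,3]; g=Q[:,:2].mean(0); g0=g+25*(g-cam)/np.linalg.norm(g-cam)
        r=38 if nm=="green" and Q[:,1].mean()<-200 else 26
        sol=least_squares(lambda q:np.hypot(Q[:,0]-q[0],Q[:,1]-q[1])-r,g0,loss="soft_l1")
        print(f[:5],nm,ce[i].round(),sol.x.round(1),s[i,4])
E
python3 g.py
```

```text
tool x,y in world [-0.901  0.434  0.   ] [ 0.434  0.901 -0.001]
scene
-160 131 x [-39.   8.] y [-42.  30.]
-150 55 x [-37. -26.] y [-41.  14.]
-140 95 x [-24.  -7.] y [-40.  15.]
-130 92 x [-24. -12.] y [-41.  14.]
-120 113 x [-25. -13.] y [-42.  15.]
-110 638 x [-36.  30.] y [-92.  89.]
-100 221 x [-37.  19.] y [-91.  88.]
-90 260 x [-37.  12.] y [-85.  82.]
-80 215 x [-38.  21.] y [-84.  82.]
-70 25 x [-40.  11.] y [-86.  84.]
-60 30 x [-13.   7.] y [-61.  60.]
-50 58 x [-12.   6.] y [-62.  59.]
-40 44 x [-13.  -5.] y [-62.  58.]
-30 55 x [-16.   4.] y [-60.  57.]
-20 39 x [-15.  -5.] y [-61.  57.]
-10 32 x [-12.   4.] y [-58.  55.]
side
-160 134 x [-38.  31.] y [-44.   2.]
-150 93 x [-37.  24.] y [-45.   4.]
-140 66 x [-24.  17.] y [-46.   6.]
-130 80 x [-23.  18.] y [-46.  10.]
-120 91 x [-25.  18.] y [-44.  12.]
-110 360 x [-35.  28.] y [-96.  92.]
-100 155 x [-36.  33.] y [-95.  82.]
-90 180 x [-36.  29.] y [-92.  84.]
-80 179 x [-37.  31.] y [-89.  80.]
-70 101 x [-36.  30.] y [-88.  79.]
-60 25 x [-13.   9.] y [-66.  65.]
-50 73 x [-13.   8.] y [-66.  59.]
-40 56 x [-13.   9.] y [-64.  59.]
-30 59 x [-13.   9.] y [-64.  58.]
-20 60 x [-13.   8.] y [-60.  58.]
-10 43 x [-13.   8.] y [-61.  55.]
scene purple [364. 204.] [456.9 152.7] 810
scene purple [344. 279.] [670.5  76.3] 992
scene orange [306. 207.] [437.6  15.4] 213
scene orange [382. 267.] [645.6 159.1] 989
scene orange [402. 301.] [731.1 182.9] 1032
scene green [330. 229.] [573.4  52.4] 231
scene green [324. 260.] [573.7  52.6] 145
scene green [162. 289.] [ 639.9 -314.1] 399
side0 purple [307. 205.] [670.2  76.5] 683
side0 purple [220. 205.] [458.  153.6] 591
side0 orange [317. 169.] [730.1 183.2] 61
side0 orange [289. 188.] [644.4 159.2] 293
side0 green [365. 325.] [ 640.7 -313.4] 473
```

The gripper body really is 75 mm wide from 64 mm above the fingertips. With the tool pointing down, it would hit the 205 mm bottle high up before a finger could touch it low. My plan is to grip an unneeded orange decoy by the neck, with the jaws closing along the push direction. Its straight body, held a few mm off the bench, then pushes the slim bottle down to its foot. The gripper body stays above 230 mm the whole time. Next I'll fit the checker frame and the bystanders.

```bash
cat > k.py <<'E'
from g import *
for f in("scene0.pkl","side0.pkl"):
    V=pickle.load(open(f,"rb")); P=cloud(V); p=V[0].astype(int); X,Y,Z=P[...,0],P[...,1],P[...,2]
    box=lambda a,b,c,d,e,g:(X>a)&(X<b)&(Y>c)&(Y<d)&(Z>e)&(Z<g)
    def rect(n,m,z=None):
        q=P[m]
        if len(q)<8: print(n,len(q)); return
        r=cv2.minAreaRect(q[:,:2].astype(np.float32)); print(f[:5],n,len(q),np.round(r[0],1),np.round(r[1],1),round(r[2],1),"z",np.median(q[:,2]).round(1))
    rect("column",box(540,660,-300,-190,244,260)); rect("head",box(540,660,-240,-150,200,214))
    rect("console",box(400,540,-240,-100,42,48)); rect("button",box(440,510,-210,-130,60,75)); 
    for z in range(48,72,4): rect("b%d"%z,box(440,510,-210,-130,z,z+4))
    rect("V",box(530,660,-215,-100,28,36)&(p.sum(2)>380)); rect("jar",box(390,480,-40,60,70,80))
    rect("tumbler",box(600,780,-80,40,85,105)); rect("slimcap",box(540,610,20,80,200,215)); rect("orangecap",box(620,670,130,190,200,215)); rect("orangeneck",box(620,670,130,190,165,200))
    # V edges: report extreme corners of white region by wall
    q=P[box(530,660,-215,-100,28,36)&(p.sum(2)>380)][:,:2]
    if len(q)>20:
        h=cv2.convexHull(q.astype(np.float32))[:,0]; a=cv2.approxPolyDP(h,4,True)[:,0]; print(a.round(0).tolist())
E
python3 k.py
```

```text
tool x,y in world [-0.901  0.434  0.   ] [ 0.434  0.901 -0.001]
scene column 333 [ 607.4 -261.5] [ 46.4 105. ] 24.5 z 249.7
scene head 340 [ 594.5 -212.1] [46.5 52.7] 77.8 z 207.5
scene console 473 [ 468.2 -171.4] [72.2 82.5] 2.8 z 45.9
scene button 114 [ 472.4 -172.1] [32.5 36.9] 50.8 z 67.3
scene b48 47 [ 468.8 -170.2] [77.6 57.7] 88.3 z 48.9
scene b52 30 [ 472.5 -171.8] [40.1 35. ] 76.8 z 54.3
scene b56 87 [ 470.2 -171.3] [40.2 41.9] 14.0 z 58.0
scene b60 25 [ 477.8 -170. ] [21.3 37.8] 10.0 z 61.2
scene b64 51 [ 467.  -172.2] [28.4 25.1] 0.3 z 66.8
scene b68 38 [ 468.2 -172.3] [22.  24.4] 32.3 z 69.1
scene V 325 [ 594.5 -160. ] [121.8  58.3] 3.5 z 32.7
scene jar 405 [429.8  16.3] [63.4 61.8] 20.1 z 76.1
scene tumbler 346 [718.9 -49.9] [67.9 59.3] 1.8 z 93.0
scene slimcap 76 [575.8  52.4] [19.9 20.1] 14.6 z 204.6
scene orangecap 95 [647.  158.2] [19.8 21. ] 60.0 z 205.5
scene orangeneck 148 [650.9 158.1] [21.1 14.7] 80.1 z 182.0
[[654.0, -134.0], [642.0, -128.0], [536.0, -134.0], [532.0, -139.0], [539.0, -152.0], [584.0, -190.0], [605.0, -186.0]]
side0 column 261 [ 594.1 -236.8] [3
[... 244 characters left out ...]

side0 b52 54 [ 465.9 -179.1] [33.9 45.2] 87.1 z 55.1
side0 b56 85 [ 465.1 -175.9] [40.9 43.1] 69.3 z 57.1
side0 b60 25 [ 468.5 -176.3] [30.3 22.3] 25.1 z 62.1
side0 b64 76 [ 465.2 -173.3] [27.3 28.4] 9.0 z 66.2
side0 b68 23 [ 465.8 -173.6] [21.4 22.6] 63.1 z 68.6
side0 V 136 [ 559.1 -163. ] [16.5 75.9] 49.9 z 31.5
side0 jar 323 [429.4  14.5] [66.6 57.5] 76.3 z 74.8
side0 tumbler 75 [734.  -55.4] [65.3 35.4] 68.8 z 91.8
side0 slimcap 44 [572.8  51.5] [20.8 19.3] 24.4 z 204.3
side0 orangecap 35 [644.5 156.3] [20.  20.7] 69.8 z 204.4
side0 orangeneck 110 [642.5 151.7] [17.7 21.3] 70.6 z 182.7
[[588.0, -188.0], [588.0, -177.0], [538.0, -134.0], [532.0, -136.0], [544.0, -161.0], [580.0, -190.0]]
```

Fit results (mm):

| Item | Position (x, y) |
|---|---|
| Slim bottle | (573.5, 52.5) |
| Home | about (590, -147) |
| Checker x axis | about (0.045, -0.999) |
| Button | (466.5, -172.5), top at z 67–69 |
| Orange decoy | (645.5, 158) |

First I'll turn the jaws parallel to the push direction and move above the orange decoy.

```bash
python3 -m pendant '[0,0,0,0,-7.3, 0,0,0,0,-7.3, 0,0,0,0,-7.3, 0,0,0,0,-7.3, 0,-13,-11,0,0, 0,-26,-22,0,0, 0,-26,-22,0,0, 0,-26,-22,0,0, 0,-26,-22,0,0, 0,-26,-22,0,0]'; python3 -m pendant '[0,-26,-22,0,0, 0,-26,-22,0,0, 0,-26,-22,0,0, 0,-26,-22,0,0, 0,-26,-22,0,0, 0,-26,-22,0,0, 0,-26,-22,0,0, 0,-26,-22,0,0, 0,-26,-22,0,0, 0,-13,-11,0,0]'
```

```text
clock: 1.1
eef_pos: [378.8, 359.9, 238.5]
eef_rot: [-0.0, -0.03, 1.0, -0.0]
contact_force: [-0.3, 0.7, 0.7]
finger_gap: 88.2
gripper_force: 0.0
clock: 2.1
eef_pos: [638.6, 165.3, 237.7]
eef_rot: [-0.001, -0.03, 1.0, -0.0]
contact_force: [-1.0, -0.0, -0.2]
finger_gap: 88.2
gripper_force: 0.0
```

```bash
python3 -m pendant '[0,-6.5,-7.5,0,0, 0,0,0,15,0, 0,0,0,20,0, 0,0,0,20,0, 0,0,0,15,0, 0,0,0,6,0, 0.5,0,0,0,0]' 50; python3 - <<'E'
from g import *
V=snap("wrist");cv2.imwrite("pics/w1.png",V[0][:,:,::-1])
E
```

```text
clock: 2.8
eef_pos: [643.6, 160.5, 162.2]
eef_rot: [-0.001, -0.031, 1.0, -0.0]
contact_force: [1.1, -0.0, -0.4]
finger_gap: 82.2
gripper_force: 0.0
tool x,y in world [-0.998 -0.061  0.001] [-0.061  0.998  0.   ]
```

View pics/w1.png

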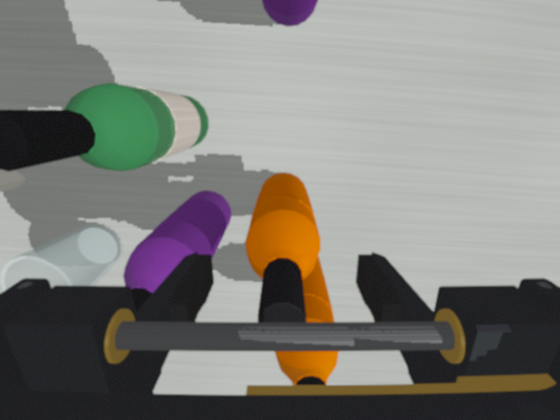

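The wrist view shows the orange decoy's black neck at (283,290), centred between the fingers at about (200,290) and (370,290). I'll close, then lift 6 mm.

```bash
python3 -m pendant '[1,0,0,0,0, 1,0,0,0,0, 1,0,0,0,0, 1,0,0,0,0, 1,0,0,0,0, 1,0,0,0,0, 1,0,0,0,0, 1,0,0,0,0, 1,0,0,0,0]' 58; python3 -m pendant '[1,0,0,-3,0, 1,0,0,-3,0, 1,0,0,0,0, 1,0,0,0,0]'
```

```text
clock: 3.75
eef_pos: [644.1, 160.0, 162.7]
eef_rot: [-0.0, -0.03, 1.0, -0.0]
contact_force: [-0.1, -1.4, -0.4]
finger_gap: 20.4
gripper_force: 57.8
clock: 4.15
eef_pos: [644.0, 160.3, 168.6]
eef_rot: [-0.0, -0.03, 1.0, 0.0]
contact_force: [-0.5, 0.9, -3.3]
finger_gap: 20.6
gripper_force: 57.7
```

Held: 58 N grip, and the bottle's weight shows at the wrist. Now I'll move behind the slim bottle and measure both bottles.

```bash
cat > t.py <<'E'
from g import *
from scipy.optimize import least_squares
o=get_obs(); tcp=np.array(o["eef_pos"])
H=np.array([590.5,-147.]); U=np.array([0.045,-0.999]); W=np.array([0.999,0.045])
def fit(P,m,cam,r=26):
    Q=P[m]
    if len(Q)<25: return None
    g=Q[:,:2].mean(0); g0=g+20*(g-cam)/np.linalg.norm(g-cam)
    return least_squares(lambda q:np.hypot(Q[:,0]-q[0],Q[:,1]-q[1])-r,g0,loss="soft_l1").x
for n in("scene","side"):
    V=snap(n); P=cloud(V); h=cv2.cvtColor(V[0],cv2.COLOR_RGB2HSV); X,Y,Z=P[...,0],P[...,1],P[...,2]; cam=np.array(V[2]["cam_to_world"])[:2,3]
    reg=(X>520)&(X<640)&(Y>-200)&(Y<100)
    for nm,m in(("slim lo",(h[...,0]>55)&(h[...,0]<85)&(h[...,1]>100)&reg&(Z>4)&(Z<45)),
                ("slim hi",(h[...,0]>55)&(h[...,0]<85)&(h[...,1]>100)&reg&(Z>85)&(Z<122)),
                ("oran lo",(h[...,0]<18)&(h[...,1]>200)&(np.hypot(X-tcp[0],Y-tcp[1])<45)&(Z>8)&(Z<45)),
                ("oran hi",(h[...,0]<18)&(h[...,1]>200)&(np.hypot(X-tcp[0],Y-tcp[1])<45)&(Z>85)&(Z<125))):
        f=fit(P,m,cam)
        if f is not None: print(n,nm,f.round(1),m.sum(),"checker",((f-H)@U).round(1),((f-H)@W).round(1))
    k=(Z>200)&(Z<209)&(X>530)&(X<640)&(Y>-180)&(Y<90)&(np.hypot(X-tcp[0],Y-tcp[1])>25)&(V[0].sum(2)<200)
    if k.sum()>20: print(n,"slim cap",np.median(P[k],0).round(1),k.sum())
print("clock",o["clock"],"tcp",tcp.round(1),"chk",((tcp[:2]-H)@U).round(1),((tcp[:2]-H)@W).round(1),"F",np.round(o["contact_force"],1))
E
python3 -m pendant '[1,8,-4,0,0, 1,16,-8,0,0, 1,16,-8,0,0, 1,16,-8,0,0, 1,14,-7,0,0, 1,8.5,-4,0,0, 1,0,0,0,0, 1,0,0,0,0]'; python3 t.py
```

```text
clock: 4.95
eef_pos: [568.4, 116.7, 168.8]
eef_rot: [0.0, -0.03, 1.0, 0.0]
contact_force: [0.3, -1.0, -4.2]
finger_gap: 20.7
gripper_force: 57.7
tool x,y in world [-0.998 -0.061 -0.   ] [-0.061  0.998  0.   ]
scene slim lo [573.7  52.5] 146 checker -200.1 -7.8
scene slim hi [573.3  52.4] 180 checker -200.0 -8.3
scene oran lo [569.9 114.9] 30 checker -262.6 -8.8
scene oran hi [569.3 115.9] 171 checker -263.6 -9.3
scene slim cap [577.   53.2 204.4] 76
side oran hi [574.2 111.6] 51 checker -259.1 -4.6
side slim cap [571.7  47.6 204.4] 42
clock 4.95 tcp [568.4 116.7 168.8] chk -264.4 -10.2 F [ 0.3 -1.  -4.2]
```

The pusher is vertical and about 10 mm short of contact. I'll push in stages and check the lateral offset after each one.

```bash
python3 -m pendant '[1,1.3,-3,0,0, 1,-0.1,-5,0,0, 1,-0.1,-5,0,0, 1,-0.1,-5,0,0, 1,-0.1,-5,0,0, 1,-0.1,-5,0,0, 1,-0.1,-5,0,0, 1,-0.1,-5,0,0, 1,0,-2,0,0, 1,0,0,0,0]'; python3 t.py
```

```text
clock: 6.05
eef_pos: [570.0, 76.2, 168.7]
eef_rot: [0.0, -0.03, 1.0, -0.0]
contact_force: [-0.2, 0.7, -3.6]
finger_gap: 20.5
gripper_force: 57.7
tool x,y in world [-0.998 -0.06  -0.   ] [-0.06   0.998 -0.   ]
scene slim lo [576.7  23.3] 169 checker -170.8 -6.2
scene slim hi [576.3  23.4] 181 checker -170.9 -6.5
scene oran lo [570.6  75.4] 86 checker -223.0 -9.9
scene oran hi [570.6  74.7] 228 checker -222.4 -9.9
scene slim cap [581.   24.9 205.5] 88
side oran hi [572.5  75.3] 47 checker -222.9 -8.0
side slim cap [575.   20.3 204.2] 37
clock 6.05 tcp [570.   76.2 168.7] chk -223.9 -10.4 F [-0.2  0.7 -3.6]
```

```bash
python3 -m pendant '[1,0,4,0,0, 1,-2.4,0,0,0, 1,0,-4,0,0, 1,-0.1,-5,0,0, 1,-0.1,-5,0,0, 1,-0.1,-5,0,0, 1,-0.1,-5,0,0, 1,-0.1,-5,0,0, 1,-0.1,-5,0,0, 1,-0.1,-5,0,0]';python3 -m pendant '[1,-0.1,-5,0,0, 1,-0.1,-5,0,0, 1,0,0,0,0, 1,0,0,0,0]'; python3 t.py
```

```text
clock: 7.15
eef_pos: [575.2, 41.4, 168.7]
eef_rot: [-0.0, -0.03, 1.0, 0.0]
contact_force: [-0.7, 1.3, -3.3]
finger_gap: 20.6
gripper_force: 57.7
clock: 7.55
eef_pos: [576.1, 31.5, 168.8]
eef_rot: [0.0, -0.03, 1.0, -0.0]
contact_force: [-0.6, -0.6, -2.7]
finger_gap: 20.7
gripper_force: 57.7
tool x,y in world [-0.998 -0.061 -0.   ] [-0.061  0.998 -0.001]
scene slim lo [582.7 -22.3] 170 checker -124.9 -2.2
scene slim hi [582.4 -22.2] 186 checker -125.0 -2.5
scene oran lo [576.8  30.1] 231 checker -177.6 -5.7
scene oran hi [576.8  30.2] 325 checker -177.6 -5.7
scene slim cap [587.3 -20.6 205.3] 92
side slim lo [582.2 -20.8] 29 checker -126.4 -2.7
side oran hi [580.2  27.9] 65 checker -175.2 -2.4
side slim cap [581.3 -25.4 204.5] 42
clock 7.55 tcp [576.1  31.5 168.8] chk -179.0 -6.4 F [-0.6 -0.6 -2.7]
```

```bash
python3 -m pendant '[1,0,4,0,0, 1,-2.8,0,0,0, 1,0,-4,0,0, 1,0,-5,0,0, 1,0,-5,0,0, 1,0,-5,0,0, 1,0,-5,0,0, 1,0,-5,0,0, 1,0,-5,0,0, 1,0,-5,0,0]';python3 -m pendant '[1,0,-5,0,0, 1,0,-5,0,0, 1,0,0,0,0, 1,0,0,0,0]'; python3 t.py
```

```text
clock: 8.65
eef_pos: [580.9, -3.4, 168.7]
eef_rot: [-0.0, -0.03, 1.0, 0.0]
contact_force: [-0.5, 1.4, -3.9]
finger_gap: 20.8
gripper_force: 57.7
clock: 9.05
eef_pos: [581.6, -13.2, 168.8]
eef_rot: [0.0, -0.03, 1.0, -0.0]
contact_force: [0.6, -0.4, -3.8]
finger_gap: 20.5
gripper_force: 57.7
tool x,y in world [-0.998 -0.061 -0.   ] [-0.061  0.998 -0.001]
scene slim lo [587.8 -67.3] 171 checker -79.8 0.9
scene slim hi [587.6 -67.2] 185 checker -79.9 0.7
scene oran lo [582.2 -14.9] 241 checker -132.4 -2.3
scene oran hi [582.3 -14.7] 337 checker -132.5 -2.2
scene slim cap [592.9 -64.6 205.7] 91
side slim lo [588.1 -65.2] 73 checker -81.9 1.3
side oran hi [585.2 -15.6] 82 checker -131.5 0.6
side slim cap [587.2 -68.5 204.4] 54
clock 9.05 tcp [581.6 -13.2 168.8] chk -134.0 -2.8 F [ 0.6 -0.4 -3.8]
```

```bash
python3 -m pendant '[1,0,4,0,0, 1,-4,0,0,0, 1,0,-4,0,0, 1,0.1,-5,0,0, 1,0.1,-5,0,0, 1,0.1,-5,0,0, 1,0.1,-5,0,0, 1,0.1,-5,0,0, 1,0.1,-5,0,0, 1,0.1,-5,0,0]';python3 -m pendant '[1,0.1,-5,0,0, 1,0.1,-5,0,0, 1,0,0,0,0, 1,0,0,0,0]'; python3 t.py
```

```text
clock: 10.15
eef_pos: [586.9, -48.1, 168.7]
eef_rot: [-0.0, -0.03, 1.0, 0.0]
contact_force: [0.0, 1.9, -3.1]
finger_gap: 20.4
gripper_force: 57.7
clock: 10.55
eef_pos: [587.4, -58.0, 168.8]
eef_rot: [0.0, -0.03, 1.0, -0.0]
contact_force: [0.0, -1.0, -3.8]
finger_gap: 20.5
gripper_force: 57.7
tool x,y in world [-0.998 -0.061 -0.   ] [-0.061  0.998 -0.001]
scene slim lo [ 591.8 -111.4] 168 checker -35.6 2.9
scene slim hi [ 592.1 -112.2] 185 checker -34.7 3.1
scene oran lo [588.3 -59.6] 228 checker -87.4 1.7
scene oran hi [588.2 -59.6] 329 checker -87.4 1.6
scene slim cap [ 597.2 -109.8  205.7] 95
side slim lo [ 592.2 -110.7] 74 checker -36.2 3.4
side oran hi [588.9 -58.4] 89 checker -88.6 2.4
side slim cap [ 591.1 -114.4  204.4] 60
clock 10.55 tcp [587.4 -58.  168.8] chk -89.1 0.9 F [ 0.  -1.  -3.8]
```

```bash
python3 -m pendant '[1,0,4,0,0, 1,-2.5,0,0,0, 1,0,-4,0,0, 1,0.1,-5,0,0, 1,0.1,-5,0,0, 1,0.1,-5,0,0, 1,0.1,-5,0,0, 1,0.1,-5,0,0, 1,0,-3,0,0, 1,0,0,0,0]'; python3 t.py
```

```text
clock: 11.65
eef_pos: [591.1, -86.1, 168.7]
eef_rot: [0.0, -0.03, 1.0, -0.0]
contact_force: [1.1, 0.2, -3.9]
finger_gap: 20.1
gripper_force: 57.7
tool x,y in world [-0.998 -0.06  -0.   ] [-0.06   0.998 -0.001]
scene slim lo [ 594.7 -139.9] 110 checker -6.9 4.5
scene slim hi [ 593.1 -139. ] 197 checker -7.9 3.0
scene oran lo [591.9 -87.8] 235 checker -59.1 4.1
scene oran hi [591.9 -87.4] 333 checker -59.5 4.1
scene slim cap [ 598.2 -137.8  205.6] 99
side oran lo [593.8 -88.9] 25 checker -57.9 5.9
side oran hi [594.  -87.8] 79 checker -59.0 6.2
side slim cap [ 591.7 -140.4  204.7] 65
clock 11.65 tcp [591.1 -86.1 168.7] chk -60.8 3.3 F [ 1.1  0.2 -3.9]
```

```bash
for i in 1 2; do :; done; python3 -m pendant '[1,0.1,-2,0,0, 1,0.1,-2,0,0, 1,0,0,0,0]' | grep -E "pos|force"; python3 -m pendant '[1,0.1,-1.5,0,0, 1,0,0,0,0]'| grep -E "pos|force"; python3 -m pendant '[1,0,-1,0,0, 1,0,0,0,0]'| grep -E "pos|force"; python3 t.py
```

```text
eef_pos: [591.1, -89.5, 168.7]
contact_force: [0.5, 1.7, -2.7]
gripper_force: 57.7
eef_pos: [590.9, -90.8, 168.7]
contact_force: [-0.7, 3.2, -2.4]
gripper_force: 57.8
eef_pos: [590.9, -91.6, 168.6]
contact_force: [-1.3, 5.0, -0.5]
gripper_force: 57.8
tool x,y in world [-0.998 -0.061  0.001] [-0.061  0.998  0.001]
scene slim lo [ 594.2 -143.8] 96 checker -3.1 3.8
scene slim hi [ 592.9 -144.2] 189 checker -2.7 2.6
scene oran lo [590.7 -92.2] 242 checker -54.7 2.7
scene oran hi [591.3 -92.5] 333 checker -54.4 3.3
scene slim cap [ 598.4 -143.5  205.7] 100
side oran lo [591.5 -90.8] 33 checker -56.1 3.5
side oran hi [593.6 -93.6] 91 checker -53.3 5.5
side slim cap [ 591.5 -148.4  204.6] 67
clock 12.45 tcp [590.9 -91.6 168.6] chk -55.3 2.9 F [-1.3  5.  -0.5]
```

Measured against the V faces, the bottle touches the +y wall and still has about 4 mm to go to the other. I'll shift the pusher to +y so the push steers it along that wall into the corner.

```bash
python3 -m pendant '[1,0,3,0,0, 1,0,4,0,0, 1,-6,0,0,0, 1,-7,0,0,0, 1,0,-4,0,0, 1,0,-2,0,0, 1,0,-1.5,0,0, 1,0,-1.5,0,0, 1,0,0,0,0]' | grep -E "pos|force"; python3 -m pendant '[1,0.3,-1,0,0, 1,0.3,-1,0,0, 1,0,0,0,0]'| grep -E "pos|force"; python3 t.py
```

```text
eef_pos: [604.1, -92.8, 168.7]
contact_force: [0.0, 3.6, -2.5]
gripper_force: 57.8
eef_pos: [603.6, -95.1, 168.5]
contact_force: [-0.1, 3.1, -3.9]
gripper_force: 57.8
tool x,y in world [-0.998 -0.061  0.001] [-0.061  0.998  0.   ]
scene slim lo [ 591.9 -144.8] 89 checker -2.1 1.5
scene slim hi [ 590.8 -145.8] 181 checker -1.1 0.3
scene oran lo [604.  -95.6] 240 checker -50.8 15.8
scene oran hi [604.4 -95.9] 340 checker -50.4 16.2
scene slim cap [ 599.2 -145.9  205.4] 68
side slim cap [ 591.6 -146.3  204.3] 66
clock 13.75 tcp [603.6 -95.1 168.5] chk -51.3 15.4 F [-0.1  3.1 -3.9]
```

```bash
for r in 1 ; do python3 -m pendant '[1,0.3,-1,0,0, 1,0.3,-1,0,0, 1,0,0,0,0]'| grep -E "pos|contact"; python3 -m pendant '[1,0.3,-1,0,0, 1,0,0,0,0]'| grep -E "pos|contact"; done; python3 t.py
python3 - <<'E'
from h import *
for n,b in(("scene",(150,300,150,330)),("side",(180,330,210,390))):
    p,d,c=snap(n); q=p[b[0]:b[1],b[2]:b[3]]; cv2.imwrite(f"pics/v_{n}.png",cv2.resize(q,(400,333) if n=="scene" else (400,333),interpolation=cv2.INTER_CUBIC)[:,:,::-1])
a=cv2.imread("pics/v_scene.png");b=cv2.imread("pics/v_side.png");cv2.imwrite("pics/v1.png",np.hstack([a,b]))
E
```

```text
eef_pos: [603.2, -97.1, 168.7]
contact_force: [-0.8, 5.5, -3.4]
eef_pos: [603.2, -97.7, 168.9]
contact_force: [-0.1, 7.0, -1.8]
tool x,y in world [-0.998 -0.061 -0.001] [-0.061  0.998  0.001]
scene slim lo [ 590.7 -146.4] 89 checker -0.6 0.3
scene slim hi [ 589.5 -147.6] 179 checker 0.5 -1.1
scene oran lo [604.  -97.5] 227 checker -48.8 15.7
scene oran hi [604.  -98.2] 336 checker -48.2 15.7
scene slim cap [ 598.1 -149.1  205.2] 67
side slim cap [ 590.4 -149.2  204.6] 74
clock 14.35 tcp [603.2 -97.7 168.9] chk -48.7 14.9 F [-0.1  7.  -1.8]
```

View pics/v1.png

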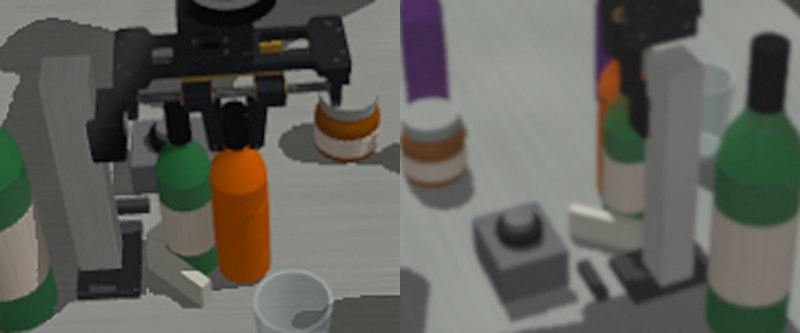

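The crops show the slim bottle upright inside the V, with the orange pusher behind it. I'll press a little harder to confirm that it stops against both faces.

```bash
python3 -m pendant '[1,0.3,-1,0,0, 1,0,0,0,0]'| grep -E "pos|contact"; python3 -m pendant '[1,0.3,-1,0,0, 1,0,0,0,0]'| grep -E "pos|contact";python3 t.py | grep -E "slim|clock"
```

```text
eef_pos: [603.1, -98.4, 169.1]
contact_force: [0.2, 8.8, -0.3]
eef_pos: [603.0, -99.0, 169.3]
contact_force: [0.8, 10.5, 0.4]
scene slim lo [ 590.3 -145.7] 89 checker -1.3 -0.1
scene slim hi [ 589.3 -148.6] 184 checker 1.6 -1.2
scene slim cap [ 597.4 -151.1  205.8] 65
side slim cap [ 589.4 -153.   205. ] 72
clock 14.95 tcp [603.  -99.  169.3] chk -47.4 14.7 F [ 0.8 10.5  0.4]
```

The bottle now starts to lean slightly (about 2°), so its foot is blocked by the V. I'll ease back gently and re-measure with the bottle free.

```bash
python3 -m pendant '[1,0,1,0,0, 1,0,1,0,0, 1,0,1,0,0, 1,0,1,0,0, 1,0,1,0,0, 1,0,2,0,0, 1,0,4,0,0, 1,0,5,0,0, 1,0,5,0,0, 1,0,0,0,0]'| grep -E "pos|contact"; cat >> t.py <<'E'
# V inner wall faces vs slim: wall points & label points seen by scene, distance to both faces
import sys
if "w" in sys.argv:
  for n in("scene","side"):
    V=snap(n);P=cloud(V);X,Y,Z=P[...,0],P[...,1],P[...,2]
    q=P[(X>520)&(X<665)&(Y>-205)&(Y<-110)&(Z>27)&(Z<37)&(V[0].astype(int).sum(2)>380)]
    L=np.c_[(q[:,:2]-H)@U,(q[:,:2]-H)@W]
    for s in(1,-1):
        k=L[(s*L[:,1]>22)]
        if len(k)>10: e=(k[:,0]+s*k[:,1])/2**.5; print(n,"wall",s,"offset band",np.percentile(e,[3,50,97]).round(1),len(k))
E
python3 t.py w
```

```text
eef_pos: [601.2, -78.6, 168.8]
contact_force: [-0.4, -0.2, -3.1]
tool x,y in world [-0.998 -0.062 -0.   ] [-0.062  0.998 -0.   ]
scene slim lo [ 590.7 -146.6] 94 checker -0.4 0.2
scene slim hi [ 589.5 -146.7] 197 checker -0.3 -1.0
scene oran lo [602.1 -80.4] 210 checker -66.1 14.6
scene oran hi [602.1 -80. ] 330 checker -66.4 14.6
scene slim cap [ 596.7 -145.7  205.3] 82
side oran hi [603.3 -79.9] 36 checker -66.5 15.8
side slim cap [ 590.2 -149.   204.5] 69
clock 16.05 tcp [601.2 -78.6 168.8] chk -67.9 13.8 F [-0.4 -0.2 -3.1]
scene wall 1 offset band [26.7 32.1 37.5] 65
side wall -1 offset band [24.3 32.8 38.8] 93
```

The V faces match my frame to within 1 mm, and the released bottle stands upright at (-0.4, -0.4) mm. I'll finish with one gentle, centred nudge.

```bash
python3 -m pendant '[1,7,0,0,0, 1,7.5,0,0,0, 1,0,-4,0,0, 1,0,-4,0,0, 1,0,-3,0,0, 1,0,-1.5,0,0, 1,0,-1,0,0, 1,0,0,0,0]'| grep -E "pos|contact"; python3 -m pendant '[1,0,-1,0,0, 1,0,0,0,0]'| grep -E "pos|contact"; python3 -m pendant '[1,0,-1,0,0, 1,0,0,0,0]'| grep -E "pos|contact"; python3 t.py|grep -v tool
```

```text
eef_pos: [587.7, -93.7, 168.6]
contact_force: [0.4, 0.1, -3.2]
eef_pos: [587.7, -94.3, 168.7]
contact_force: [-0.6, 2.6, -2.6]
eef_pos: [587.8, -95.1, 168.8]
contact_force: [0.2, 6.1, -1.2]
scene slim lo [ 591.2 -147.2] 96 checker 0.3 0.7
scene slim hi [ 589.4 -147.6] 197 checker 0.5 -1.1
scene oran lo [588.4 -95.4] 235 checker -51.6 0.2
scene oran hi [588.6 -95.9] 333 checker -51.1 0.4
scene slim cap [ 595.2 -146.1  205.4] 101
side oran hi [589.9 -95.6] 79 checker -51.4 1.7
side slim cap [ 588.6 -150.8  204.3] 67
clock 17.45 tcp [587.8 -95.1 168.8] chk -52.0 -0.4 F [ 0.2  6.1 -1.2]
```

It's seated: the force rises steeply, the foot is at home and the bottle is upright. Now I'll ease off and carry the decoy back to its own place.

```bash
python3 -m pendant '[1,0,1,0,0, 1,0,1,0,0, 1,0,1,0,0, 1,0,1,0,0, 1,0,2,0,0, 1,0,4,0,0, 1,0,10,0,0, 1,0,18,0,0, 1,0,20,0,0, 1,0,20,0,0]'| grep -E "pos|contact"; python3 -m pendant '[1,0,20,0,0, 1,0,20,0,0, 1,0,20,0,0, 1,0,20,0,0, 1,0,20,0,0, 1,0,20,0,0, 1,0,12,0,0, 1,-7,4,0,0, 1,-15,8,0,0, 1,-15,8,0,0]'| grep -E "pos|contact"; python3 -m pendant '[1,-15,8,0,0, 1,-12,8,0,0, 1,-7,5,0,0, 1,0,0,0,0, 1,0,0,0,0]'| grep -E "pos|contact"; python3 t.py|grep -v tool
```

```text
eef_pos: [582.7, -15.7, 168.8]
contact_force: [0.9, -0.2, -2.7]
eef_pos: [611.5, 136.2, 168.9]
contact_force: [-0.6, 0.3, -3.6]
eef_pos: [643.3, 158.8, 168.4]
contact_force: [-0.1, 0.2, -3.4]
scene slim lo [ 590.4 -146.5] 96 checker -0.5 -0.1
scene slim hi [ 589.4 -146.7] 192 checker -0.3 -1.1
scene oran lo [644.3 158.1] 241 checker -302.4 67.5
scene oran hi [644.5 158.6] 351 checker -302.9 67.7
scene slim cap [ 593.6 -146.1  205.8] 88
side oran hi [644.3 158.9] 184 checker -303.1 67.5
side slim cap [ 589.4 -148.8  204.5] 60
clock 20.05 tcp [643.3 158.8 168.4] chk -303.1 66.5 F [-0.1  0.2 -3.4]
```

```bash
python3 -m pendant '[1,0,0,3,0, 1,0,0,2,0, 1,0,0,0.5,0, 1,0,0,0,0]'| grep -E "pos|contact"; python3 -m pendant '[1,0,0,0.5,0, 1,0,0,0,0]'| grep -E "pos|contact"
```

```text
eef_pos: [643.3, 159.1, 163.1]
contact_force: [0.0, 0.0, -3.7]
eef_pos: [643.4, 159.2, 162.7]
contact_force: [-1.0, 0.3, -3.4]
```

```bash
python3 -m pendant '[1,0,0,0.5,0, 1,0,0,0,0]'| grep -E "pos|contact"; python3 -m pendant '[1,0,0,0.5,0, 1,0,0,0,0]'| grep -E "pos|contact";  python3 -m pendant '[1,0,0,0.7,0, 1,0,0,0,0]'| grep -E "pos|contact"
```

```text
eef_pos: [643.5, 159.2, 162.6]
contact_force: [-0.7, -0.5, -0.7]
eef_pos: [643.6, 159.2, 162.6]
contact_force: [-1.0, 0.1, 4.6]
eef_pos: [643.8, 159.2, 162.6]
contact_force: [-2.2, -0.3, 8.3]
```

The decoy stands on the bench again. I'll release it, rise, and go over to the button with the fingers closed.

```bash
python3 -m pendant '[0.3,0,0,-0.7,0, 0,0,0,0,0, 0,0,0,0,0, 0,0,0,0,0, 0,0,0,0,0, 0,0,0,-10,0, 0,0,0,-20,0, 0,0,0,-20,0, 0,0,0,-20,0, 0,0,0,-10,0]'| grep -E "pos|contact|gap"; python3 -m pendant '[1,7,-11,0,0, 1,13,-22,0,0, 1,13,-22,0,0, 1,13,-22,0,0, 1,13,-22,0,0, 1,13,-22,0,0, 1,13,-22,0,0, 1,13,-22,0,0, 1,13,-22,0,0, 1,13,-22,0,0]'| grep -E "pos|contact|gap"; python3 -m pendant '[1,13,-22,0,0, 1,13,-22,0,0, 1,13,-22,0,0, 1,13,-22,0,0, 1,13,-22,0,0, 1,7,-11,0,0, 1,0,0,0,0, 1,0,0,0,0]'| grep -E "pos|contact|gap"
python3 - <<'E'
from g import *
V=snap("wrist");P=cloud(V);cv2.imwrite("pics/w2.png",V[0][:,:,::-1])
for n in("wrist",):
    X,Y,Z=P[...,0],P[...,1],P[...,2]
    for lo,hi in((42,48),(54,59),(64,72)):
        q=P[(abs(X-467)<60)&(abs(Y+172)<60)&(Z>lo)&(Z<hi)]
        if len(q)>20:
            r=cv2.minAreaRect(q[:,:2].astype(np.float32)); print(lo,len(q),np.round(r[0],1),np.round(r[1],1),r[2],"z",np.percentile(q[:,2],[10,50,95]).round(1))
E
```

```text
eef_pos: [643.8, 159.3, 244.4]
contact_force: [0.2, 0.1, 0.5]
finger_gap: 88.1
eef_pos: [531.7, -57.8, 241.8]
contact_force: [-0.1, -0.6, 0.5]
finger_gap: 10.2
eef_pos: [468.0, -181.6, 241.8]
contact_force: [-0.5, 0.3, -0.3]
finger_gap: 0.5
tool x,y in world [-0.998 -0.061 -0.   ] [-0.061  0.998  0.   ]
42 2698 [ 466.7 -170.2] [69.6 84.8] 3.0955429077148438 z [43.6 44.7 46. ]
54 612 [ 466.6 -170.2] [45.1 44.3] 81.7286605834961 z [55.6 56.7 58.1]
64 495 [ 466.5 -170.6] [28.  28.6] 4.530300140380859 z [65.6 66.6 68. ]
```

View pics/w2.png

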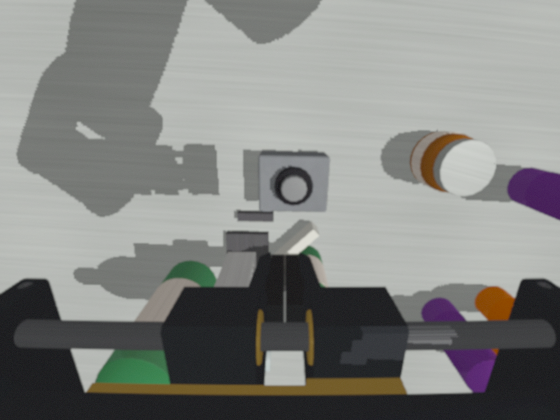

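The wrist view shows the round button at (293,187) on the console, with the jar at (455,160) well clear. The top is at z 67 and the housing at 57, so there's room for the full 6 mm. Moving down to just above it.

```bash
python3 -m pendant '[1,0.9,10.5,0,0, 1,0,0,20,0, 1,0,0,30,0, 1,0,0,30,0, 1,0,0,30,0, 1,0,0,30,0, 1,0,0,20,0, 1,0,0,8,0, 1,0,0,0,0]'| grep -E "pos|contact|gap"; python3 -m pendant '[1,0,0,2,0, 1,0,0,2,0, 1,0,0,2,0, 1,0,0,0,0]'| grep -E "pos|contact|gap"
```

```text
eef_pos: [466.2, -170.7, 73.3]
contact_force: [-0.1, 0.7, 0.6]
finger_gap: 0.4
eef_pos: [466.3, -171.7, 67.9]
contact_force: [-0.4, -0.9, -0.5]
finger_gap: 0.4
```

```bash
python3 -m pendant '[1,0,0,2,0, 1,0,0,0,0]'| grep -E "pos|contact"; python3 -m pendant '[1,0,0,2,0, 1,0,0,0,0]'| grep -E "pos|contact"; python3 -m pendant '[1,0,0,2,0, 1,0,0,0,0]'| grep -E "pos|contact"; python3 -m pendant '[1,0,0,1,0, 1,0,0,0,0]'| grep -E "pos|contact"
```

```text
eef_pos: [466.4, -171.8, 65.8]
contact_force: [0.6, -0.1, 2.1]
eef_pos: [466.4, -171.8, 63.8]
contact_force: [0.7, 0.2, 4.0]
eef_pos: [466.4, -171.8, 61.7]
contact_force: [0.7, -0.4, 4.0]
eef_pos: [466.4, -171.8, 61.3]
contact_force: [-1.7, 1.8, 10.0]
```

```bash
python3 -m pendant '[1,0,0,1,0, 1,0,0,0,0]'| grep -E "pos|contact"; python3 -m pendant '[1,0,0,-3,0, 1,0,0,-5,0, 1,0,0,-10,0, 1,0,0,-30,0, 1,0,0,-30,0, 1,0,0,-30,0, 1,0,0,-30,0, 1,0,0,-30,0, 1,0,0,0,0, 1,0,0,0,0]'| grep -E "pos|contact"; python3 t.py|grep -v tool; python3 - <<'E'
from h import *
p,d,c=snap("scene");q,_,_=snap("side")
cv2.imwrite("pics/fin.png",np.hstack([cv2.resize(p[100:350,60:460],(400,250)),cv2.resize(q[140:390,160:560],(400,250))])[:,:,::-1])
E
```

```text
eef_pos: [466.5, -171.9, 61.2]
contact_force: [-5.6, 3.1, 19.9]
eef_pos: [466.0, -171.5, 227.6]
contact_force: [0.4, 0.0, 0.1]
scene slim lo [ 590.7 -146.8] 89 checker -0.2 0.2
scene slim hi [ 589.3 -146.8] 192 checker -0.2 -1.2
scene slim cap [ 595.3 -146.   205.6] 77
side slim cap [ 589.4 -150.1  204.3] 63
clock 27.5 tcp [ 466.  -171.5  227.6] chk 18.9 -125.5 F [0.4 0.  0.1]
```

View pics/fin.png

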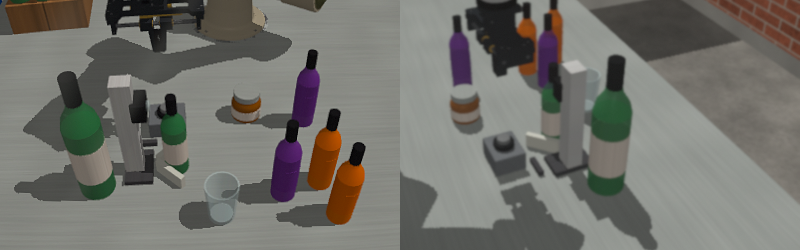

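The final view shows the slim bottle upright in the V at about (172,140) of the left crop. The orange decoy is back at (325,150), the bystanders haven't moved, and the robot is clear. The button bottomed out at 20 N and was let go. Handing in.

```bash
python3 -c "from cell import *; print(hand_in())"
```

```text
the job is handed in; nothing more can be done
None
```

I handed the job in at about 27.5 s: the slim bottle stands upright against both V faces (within about 1 mm by camera), the start button was pressed to its stop and let go, and the big bottle, tumbler and jar were left where they stand; because the gripper body is too wide to push low, I pushed with an unneeded orange bottle held by its neck and then put it back.

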